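Third hand for screwing a tray divider

ROBOT

A 7-joint arm with a two-finger parallel gripper is mounted at the origin on a cart in front of the work surface, level with it; the furniture and walls round the work are solid. World frame = base frame: x ahead of the robot, y to its left, z up, the work surface at z = 0. Lengths are in mm, angles in rad, forces in N, time in s.
With the tool pointing down it reaches from about 425 to 950 mm from the base axis. Payload 16.7 kg.
Tool frame: the origin (TCP) lies at the very end of the fingers, on their centre line; the grasp point (between the pads) lies 19 mm behind it; x points along the fingers, y is the direction in which the jaws open and shut, and the axes are right-handed (so a half turn about x gives the same grasp; the last joint's range is limited). The gripper opens to 94 mm and grips with 3 to 60 N. Pads are 16 mm wide; open, the fingers measure 119 mm over their backs; the gripper's body (75 mm by 177 mm) begins 78 mm behind the grasp point.
Start: joints at [1.129, 0.426, 0.074, 1.606, -0.034, 1.111, -0.067], TCP at [194.151, -646.436, 205.467] pointing down, gripper open.
Joint ranges: [-2.85, 2.85], [-0.5, 2.14], [-1.23, 1.37], [0.21, 2.46], [-1.02, 4.16], [0.16, 2.05], [-2.73, 2.73]. Speed limits (rad/s): [1.89, 1.89, 2.39, 2.39, 3.01, 3.01, 3.01].

INTERFACE

Orientations are given as [roll, pitch, yaw] about the fixed x, y, z axes, in that order (R = Rz(yaw) Ry(pitch) Rx(roll)).
In Python, from bench import manip, vision gives the robot as it stands.
- The arm moves only by the tool apply_moves, never from a script. Its argument "plan" is a list of rows, each an object with "fingers": the closure in counts, from 0 (fully open) to 255 (shut); "dp": the shift along the tool's x, y, z in cm, a list of three; "dr": the turn, a rotation vector about the tool's x, y, z in rad, a list of three. A call has 1 to 12 rows; each row is the pose to reach, as a shift and turn from the pose commanded when the call began, along the tool's axes at that moment; what a row does not reach only later rows make up. A row lasts 1/10 s, in which the tool goes at most 50 mm and 8.59 degrees, less where a joint would pass 70% of its speed; a pose out of reach is approached as far as the arm can. A call with a gripper value outside its range is refused whole. The fingers move at their own pace and stop on an object; the grip force is fixed at half the most. Time passes only in rows, so rows that repeat a pose let the fingers close. It gives the time, the measured TCP pose, the force and the opening at its end, in the units of the state.
- manip.state(): the state, without advancing time (a new reading comes with each control period).
- vision.grab_frame(name): name is "side" or "top" or "wrist"; returns a dict with "color" (384x512x3 uint8, red, green, blue), "z_map" (384x512 float32, mm along the optical axis (not along the pixel's ray), 0 where there is no reading), "mtx" (3x3 intrinsics, pixels), "eye" and "rotation" of the camera in the world; the wrist camera has in their place "mount" (4x4, takes a point from camera to tool coordinates, whose origin is the TCP and whose axes are the tool frame's). Camera axes: x right, y down, z forward; pixel columns grow to the right and rows downward; lengths in mm; the calibration is good to about 2 mm. A picture is of the moment at which its call begins: read the wrist's pose just before it.
- manip.sign_off(): hands the job in, once; it reports no verdict.
The state is a dict: "time": time; "joint_pos": joint angles; "qvel": joint speeds; "tau": joint torques, N m; "ee_pos": TCP position; "tcp_rot": TCP orientation; "ft_force": force on the tool from outside, world axes, zero at the start; "torque": the same for the moment, N m; "gripper_width": finger opening in mm.
Only numpy, scipy, OpenCV 4.12 (cv2) and the standard library are available. Lean on these libraries where they do the work, as an engineer would, in place of code of your own. Each camera call takes 0.05 s, during which the arm holds its last target. There are 200 camera calls.

TASK

I am about to screw the divider into the tray side from behind, so be my third hand. Take the file off the jig board and lay it on the bench beside the jig, then slide the divider, standing on its edge on the board, squarely into the middle groove of the upright tray side until it is fully home, without ramming it. Keep pressing it into the groove with a steady push of about 10 to 20 N and finish while still holding it so; leave the other things where they are.

Things in the scene. Friction and masses are not known exactly. Their poses are not given: they have to be found in the camera images.
- jig: plywood board, 310 x 300 x 12 mm, screwed to the bench. Frame at bench level: x points towards the tray side (to the robot's right), y along the tray side, away from the robot, z up. The board spans x = -170 to 140 and y = -150 to 150 mm; its top is at z = 12 mm. The tray side stands fixed across its right part, with two 40 mm high cleats behind it
- tray_side: upright wooden board fixed on the jig board, 260 mm long, 55 high, 18 thick. Origin: middle of the lower edge of its front face (towards the divider), on top of the jig board; x points through it away from the divider, y along it, away from the robot, z up. Three upright grooves, 18.5 mm wide, 7 deep, full height, in the front face at y = -80, 0, 80 mm; two screws stand out behind the middle one
- groove (a point): middle of the floor of the middle groove, at its lower end: 7 mm behind the front face, on top of the jig board (12 mm above the bench). Axes as the tray side: x points into the groove, z up
- divider_center (a point): centre, 25 mm above the lower edge, of the loose divider: a wooden board 150 mm long, 16 thick, 50 high, about 0.15 kg, standing on its long edge on the jig board in front of the tray side's grooved face. x runs along its length towards the end that goes into the groove, y across its thickness, z up. The upright corners of its ends are rounded to 3 mm
- divider_end (a point): lower edge of the divider's leading end, middle of its thickness, 75 mm from the centre along x; same axes. Fully home it meets the point groove
- divider: the same divider; origin at the middle of its underside, axes as point divider_center
- wood_file: flat file, 280 mm long, 0.19 kg, lying on the jig board across the divider's way. Origin at half its length, at the height of its underside; it lies along its y axis (within 4 degrees), z up. The round wooden handle, 27 mm thick, is the near end, towards -y (y = -140 to -45 mm), the flat blade, 22 mm wide, towards +y. It balances at about y = -53 mm
- file_handle (a point): point on the axis of the file's handle, 13 mm above its underside, 72 mm from the file's origin towards -y, where the handle is 27 mm thick: a good place to grip it; same axes as the file
- tape_measure: tape measure, 71 x 76 x 37 mm, on the bench at the right behind; leave it. Origin at the middle of its underside
- screwdriver: long screwdriver, 240 mm, on the bench at the far right; leave it. Origin at the middle of its underside
- pine_block: wooden offcut, 76 x 118 x 38 mm, on the bench to the left of the jig; leave it. Origin at the middle of its underside. (The bench to the right of the jig is free between y = -0.22 and -0.36 m, for x = 0.32 to 0.61 m)

How it is judged:
By the outcome, as a careful person would: the job done as asked, in the order asked, and still so for the second after the job is handed in, while the arm keeps its last pose, push and grip.
It also fails if it takes over 61 s, if anything falls off the work surface, if the arm or the gripper's body presses on something with over 40 N, if the wrist force passes 120 N, or if a joint passes its speed limit or range.

## Working session

There is one attempt and no reset: what is moved stays moved. The work goes in short steps, Python scripts to look and compute and a tool call to move; the robot and the scene stay as the last step left them, time stands still between calls to the robot, and variables do not carry over. Pictures are saved under pics/ and viewed, about 8 in all and at most 12, crops included, and the job is handed in when it is done.

Besides the shell and the picture viewer there is one more tool, called after "Call:" as name(argument=value, ...) on one line, values as JSON. apply_moves: Moves the arm, as the interface text tells. Its arguments: {"type":"object","properties":{"plan":{"type":"array"}},"required":["plan"]}

```bash
ls; mkdir -p pics; cat > h.py <<'E'
import numpy as np, cv2
from bench import manip, vision
from scipy.spatial.transform import Rotation as R
def grab(n):
    s=manip.state(); f=vision.grab_frame(n)
    if n=="wrist":
        T=np.eye(4); T[:3,:3]=R.from_euler('xyz',s['tcp_rot']).as_matrix(); T[:3,3]=s['ee_pos']
        C=T@np.array(f['mount'])
    else:
        C=np.eye(4); C[:3,:3]=f['rotation']; C[:3,3]=f['eye']
    f['C']=C; return f
def save(f,n): cv2.imwrite('pics/'+n,f['color'][:,:,::-1])
def cloud(f):
    z=f['z_map']; K=f['mtx']; v,u=np.mgrid[:z.shape[0],:z.shape[1]]
    P=np.stack([(u-K[0,2])/K[0,0]*z,(v-K[1,2])/K[1,1]*z,z],-1)
    W=P@f['C'][:3,:3].T+f['C'][:3,3]; W[z==0]=np.nan; return W
def ray(f,u,v,h):
    K=f['mtx']; d=f['C'][:3,:3]@[(u-K[0,2])/K[0,0],(v-K[1,2])/K[1,1],1]; e=f['C'][:3,3]
    return e+d*(h-e[2])/d[2]
E
python3 - <<'E'
from h import *
print(manip.state())
for n in('top','side'):
    f=grab(n); save(f,n+'0.png'); np.savez(n+'0',**f); print(n,f['C'].round(3).tolist(),f['mtx'].tolist())
E
```

```text
pics
{'time': 0.0, 'joint_pos': array([ 1.12949355,  0.426689  ,  0.07383871,  1.60657344, -0.03409329,
        1.11080631, -0.06709118]), 'qvel': array([ 0.00018656, -0.00102087, -0.00022981, -0.00027572, -0.00165263,
        0.00033586,  0.00185746]), 'tau': array([ 9.44456806e-04, -9.35810566e+01,  3.66749190e+00, -4.54184103e+01,
       -4.86762892e-02,  2.03228270e-02,  1.24430894e-04]), 'ee_pos': array([ 194.03997205, -646.06945097,  204.81875173]), 'tcp_rot': array([-1.49887094,  1.56957907,  1.93451674]), 'ft_force': array([ 0.31107327, -0.12672201, -0.49238001]), 'torque': array([-0.0043968 , -0.03662222,  0.01675891]), 'gripper_width': 93.74981757708409}
top [[-2.999, -0.012, -1.578, 338.949], [-2.999, -0.012, -1.578, -33.086], [-2.999, -0.012, -1.578, 1396.347], [0.0, 0.0, 0.0, 1.0]] [[372.5922801282882, 0.0, 254.63759142081804], [0.0, 372.5922801282882, 190.92477205542983], [0.0, 0.0, 1.0]]
side [[-2.013, 0.012, -1.885, -945.427], [-2.013, 0.012, -1.885, 459.088], [-2.013, 0.012, -1.885, 780.99], [0.0, 0.0, 0.0, 1.0]] [[498.43468444870666, 0.0, 251.009851591764], [0.0, 498.43468444870666, 202.90849202246943], [0.0, 0.0, 1.0]]
```

```bash
sed -i "s/C\[:3,:3\]=f\['rotation'\]/C[:3,:3]=R.from_euler('xyz',np.array(f['rotation'])).as_matrix()/" h.py
python3 - <<'E'
from h import *
a=grab('top');b=grab('side');np.savez('top0',**a);np.savez('side0',**b)
print(a['C'].round(3),b['C'].round(3))
cv2.imwrite('pics/both.png',np.hstack([cv2.resize(a['color'],(400,300)),cv2.resize(b['color'],(400,300))])[:,:,::-1])
c=cv2.resize(a['color'][90:290,150:410],(780,600),interpolation=cv2.INTER_CUBIC);cv2.imwrite('pics/topc.png',c[:,:,::-1])
E
```

```text
[[-7.000000e-03 -9.900000e-01  1.420000e-01  3.389490e+02]
 [-1.000000e+00  5.000000e-03 -1.200000e-02 -3.308600e+01]
 [ 1.200000e-02 -1.420000e-01 -9.900000e-01  1.396347e+03]
 [ 0.000000e+00  0.000000e+00  0.000000e+00  1.000000e+00]] [[-3.09000e-01 -4.03000e-01  8.61000e-01 -9.45427e+02]
 [-9.51000e-01  1.43000e-01 -2.74000e-01  4.59088e+02]
 [-1.20000e-02 -9.04000e-01 -4.28000e-01  7.80990e+02]
 [ 0.00000e+00  0.00000e+00  0.00000e+00  1.00000e+00]]
```

View pics/both.png

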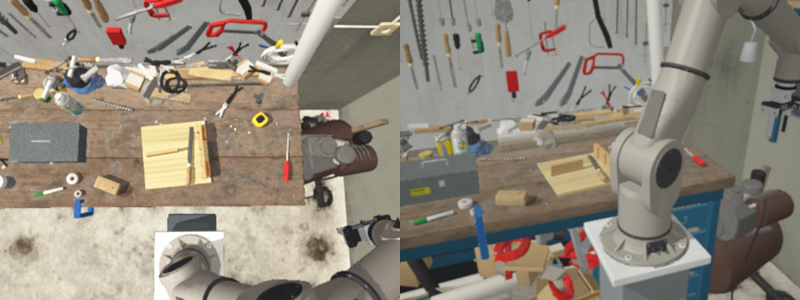

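View pics/topc.png

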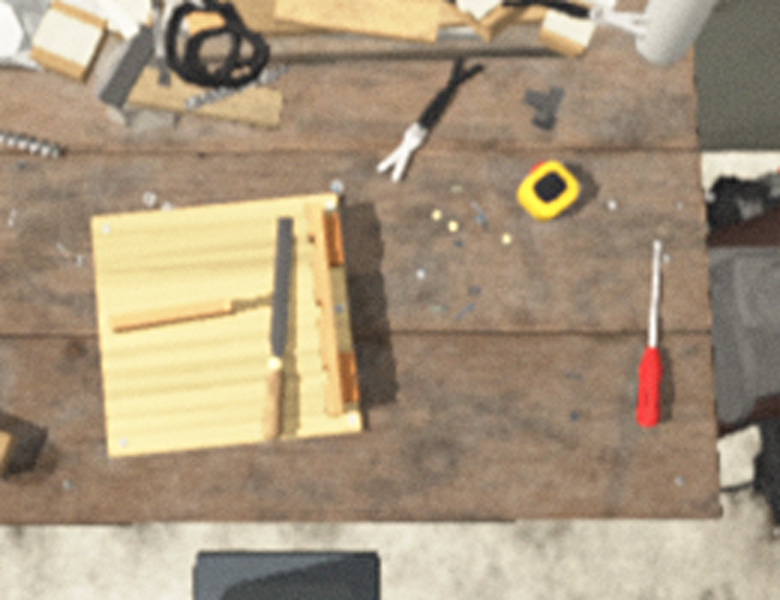

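```bash
python3 - <<'E'
from h import *
f=grab('top')
def p(n,x,y,h): print(n,ray(f,150+x/3,90+y/3,h).round(0))
for c in [(93,217),(337,194),(361,430),(109,456)]: p('jig',*c,12)
p('div',112,325,62);p('div',232,305,62)
p('file',272,437,25);p('file',284,218,18)
p('ts',318,205,67);p('ts',335,415,67)
W=cloud(f)
# coarse height map print near
z=W[:,:,2]
for (x,y) in [(170,318),(275,400),(282,260),(325,300),(200,400),(480,440),(30,440)]: 
  print(x,y,W[int(90+y/3),int(150+x/3)].round(0))
E
```

```text
jig [648. 228.  12.]
jig [677. -81.  12.]
jig [ 379. -107.   12.]
jig [349. 202.  12.]
div [505. 193.  62.]
div [528.  49.  62.]
file [371.   2.  25.]
file [644. -14.  18.]
ts [650. -56.  67.]
ts [395. -74.  67.]
170 318 [514. 127.  51.]
275 400 [416.   0.  36.]
282 260 [593. -11.  20.]
325 300 [533. -62.  65.]
200 400 [418.  94.   9.]
480 440 [ 368. -255.    3.]
30 440 [372. 301.   3.]
```

```bash
cat >> h.py <<'E'
def go(pos,xdir_y,ref=None):
    """pos target TCP; xdir_y: world angle (deg) of tool y axis, tool down. prints dp cm, dr"""
    s=manip.state(); Rt=R.from_euler('xyz',s['tcp_rot']).as_matrix() if ref is None else ref[1]
    p0=np.array(s['ee_pos']) if ref is None else ref[0]
    best=None
    for k in(0,180):
        a=np.radians(xdir_y+k); y=np.array([np.cos(a),np.sin(a),0]); x=np.array([0,0,-1.]); G=np.stack([x,y,np.cross(x,y)],1)
        dr=R.from_matrix(Rt.T@G).as_rotvec()
        if best is None or np.linalg.norm(dr)<np.linalg.norm(best): best=dr
    print('dp',(Rt.T@(np.array(pos)-p0)/10).round(2).tolist(),'dr',best.round(4).tolist())
E
python3 - <<'E'
from h import *
s=manip.state();print(R.from_euler('xyz',s['tcp_rot']).as_matrix().round(3))
f=grab('wrist');print(f['mount'].round(3),f['mtx'].round(1))
go([470,20,420],-84.5)
go([300,-450,420],-84.5)
E
```

```text
[[-0.     0.288 -0.958]
 [ 0.001 -0.958 -0.288]
 [-1.    -0.001 -0.   ]]
[[-1.00000e-03 -2.87000e-01  9.58000e-01 -1.79572e+02]
 [ 1.00000e+00 -1.00000e-03  1.00000e-03 -1.22500e+00]
 [ 0.00000e+00  9.58000e-01  2.87000e-01 -8.44130e+01]
 [ 0.00000e+00  0.00000e+00  0.00000e+00  1.00000e+00]] [[334.9   0.  261. ]
 [  0.  334.9 197.2]
 [  0.    0.    1. ]]
dp [-21.45, -55.89, -45.59] dr [0.1958, 0.0001, 0.0004]
dp [-21.47, -15.77, -15.79] dr [0.1958, 0.0001, 0.0004]
```

```bash
python3 - <<'E'
from h import *
go([555,40,270],-84.5)
E
```

```text
dp [-6.45, -55.35, -54.31] dr [0.1958, 0.0001, 0.0004]
```

Call:
apply_moves(plan=[{"fingers": 0, "dp": [-6.4, -55.3, -54.3], "dr": [0.1958, 0, 0]}, {"fingers": 0, "dp": [-6.4, -55.3, -54.3], "dr": [0.1958, 0, 0]}, {"fingers": 0, "dp": [-6.4, -55.3, -54.3], "dr": [0.1958, 0, 0]}, {"fingers": 0, "dp": [-6.4, -55.3, -54.3], "dr": [0.1958, 0, 0]}, {"fingers": 0, "dp": [-6.4, -55.3, -54.3], "dr": [0.1958, 0, 0]}, {"fingers": 0, "dp": [-6.4, -55.3, -54.3], "dr": [0.1958, 0, 0]}, {"fingers": 0, "dp": [-6.4, -55.3, -54.3], "dr": [0.1958, 0, 0]}, {"fingers": 0, "dp": [-6.4, -55.3, -54.3], "dr": [0.1958, 0, 0]}, {"fingers": 0, "dp": [-6.4, -55.3, -54.3], "dr": [0.1958, 0, 0]}, {"fingers": 0, "dp": [-6.4, -55.3, -54.3], "dr": [0.1958, 0, 0]}, {"fingers": 0, "dp": [-6.4, -55.3, -54.3], "dr": [0.1958, 0, 0]}, {"fingers": 0, "dp": [-6.4, -55.3, -54.3], "dr": [0.1958, 0, 0]}])

```text
time: 1.5
ee_pos: [473.2, -115.4, 255.4]
tcp_rot: [2.66, 1.57, -0.386]
ft_force: [0.1, -0.8, -0.4]
gripper_width: 94.1
```

```bash
python3 - <<'E'
from h import *
s=manip.state();print(s['time'],s['ee_pos'],s['joint_pos'].round(2),R.from_euler('xyz',s['tcp_rot']).as_matrix().round(3))
go([555,40,270],-84.5)
E
```

```text
1.5 [ 473.22412916 -115.4274369   255.40259125] [ 0.39  0.09 -0.3   1.94  0.03  1.12 -1.4 ] [[ 0.001  0.096 -0.995]
 [-0.    -0.995 -0.096]
 [-1.     0.    -0.001]]
dp [-1.46, -14.69, -9.63] dr [-0.0003, -0.0007, -0.0004]
```

Call:
apply_moves(plan=[{"fingers": 0, "dp": [-1.5, -14.7, -9.6], "dr": [0, 0, 0]}, {"fingers": 0, "dp": [-1.5, -14.7, -9.6], "dr": [0, 0, 0]}, {"fingers": 0, "dp": [-1.5, -14.7, -9.6], "dr": [0, 0, 0]}, {"fingers": 0, "dp": [-1.5, -14.7, -9.6], "dr": [0, 0, 0]}, {"fingers": 0, "dp": [-1.5, -14.7, -9.6], "dr": [0, 0, 0]}, {"fingers": 0, "dp": [-1.5, -14.7, -9.6], "dr": [0, 0, 0]}])

```text
time: 2.1
ee_pos: [554.0, 38.4, 269.6]
tcp_rot: [-0.094, 1.57, -3.138]
ft_force: [0.0, -0.5, -0.4]
gripper_width: 94.2
```

```bash
python3 - <<'E'
from h import *
s=manip.state();print(s['ee_pos'],s['joint_pos'].round(2))
f=grab('wrist');np.savez('w0',**f);cv2.imwrite('pics/w0.png',cv2.resize(f['color'],(800,600),interpolation=cv2.INTER_CUBIC)[:,:,::-1])
W=cloud(f);z=W[:,:,2]
for lo,hi in[(-8,6),(6,18),(18,45),(48,58),(58,66),(66,75)]:
    m=(z>lo)&(z<hi);print(lo,hi,m.sum(),np.nanmedian(z[m]))
E
```

```text
[554.03391629  38.40244196 269.56824295] [ 0.18  0.21 -0.42  1.78  0.09  1.18 -1.74]
-8 6 103395 0.3605476580876825
6 18 38739 12.293881637637298
18 45 6502 31.466290388126595
48 58 1473 52.5425894812779
58 66 2131 62.24472183946608
66 75 2814 67.41345813209483
```

View pics/w0.png

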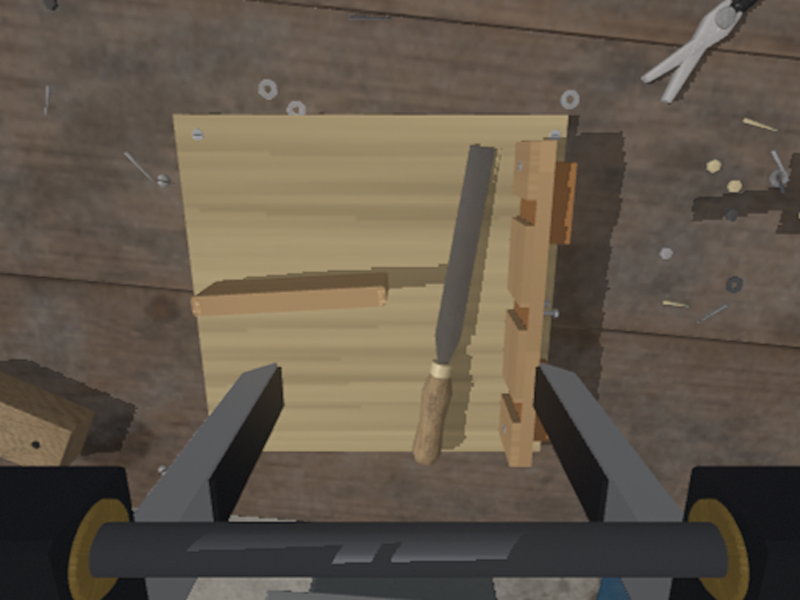

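```bash
cat >> h.py <<'E'
def blob(W,m,n=''):
    k,l,st,c=cv2.connectedComponentsWithStats(m.astype(np.uint8)); i=1+np.argmax(st[1:,4])
    P=W[l==i][:,:2].astype(np.float32); r=cv2.minAreaRect(P); print(n,len(P),'rect',np.round(r[0],1),np.round(r[1],1),round(r[2],2),'mean',P.mean(0).round(1))
    vx=cv2.fitLine(P,cv2.DIST_L2,0,.01,.01).ravel(); print('   line',vx.round(3),'ang',np.degrees(np.arctan2(vx[1],vx[0])).round(2)); return P
E
python3 - <<'E'
from h import *
f=dict(np.load('w0.npz'));W=cloud(f);x,y,z=np.moveaxis(W,2,0)
inr=(x>330)&(x<690)&(y>-110)&(y<230)
D=blob(W,inr&(z>58)&(z<66)&(y>30),'div')
T=blob(W,inr&(z>64)&(z<71)&(y<-30),'tray')
# tray top edges per x slice
for x0 in range(390,670,20):
    s=T[abs(T[:,0]-x0)<10]
    if len(s): print(x0,s[:,1].min().round(1),s[:,1].max().round(1),len(s))
B=blob(W,inr&(z>9)&(z<15),'board')
F=blob(W,inr&(z>17)&(z<45)&(y>-45)&(y<35)&(x>340),'file')
h=F[(F[:,0]<455)];vx=cv2.fitLine(h,cv2.DIST_L2,0,.01,.01).ravel();print('handle',vx.round(3),h.min(0),h.max(0))
for x0 in range(360,660,20):
    s=F[abs(F[:,0]-x0)<6]
    if len(s): print(x0,s[:,1].min().round(1),s[:,1].max().round(1),len(s))
E
```

```text
div 1698 rect [519.2 128.3] [ 16.8 150.3] 8.69 mean [519.6 128. ]
   line [ 1.52000e-01 -9.88000e-01  5.19627e+02  1.27997e+02] ang -81.26
tray 2997 rect [524.6 -58.2] [260.   18.8] 5.53 mean [538.2 -57. ]
   line [ 9.96000e-01  9.40000e-02  5.38239e+02 -5.69860e+01] ang 5.37
390 -79.7 -61.3 45
410 -79.4 -59.5 197
430 -77.4 -58.0 193
450 -74.8 -55.4 147
470 -70.5 -53.4 191
490 -71.1 -51.6 226
510 -69.2 -50.4 221
530 -68.0 -47.8 192
550 -65.6 -45.8 265
570 -63.3 -44.0 276
590 -61.9 -42.5 260
610 -59.7 -40.2 230
630 -58.1 -38.2 315
650 -56.0 -36.9 239
board 36144 rect [512.7  65.4] [299.8 311. ] 5.49 mean [536.6  82.6]
   line [9.44000e-01 3.30000e-01 5.36555e+02 8.26080e+01] ang 19.28
file 3201 rect [508.5  -2.9] [ 25.7 276.8] 86.17 mean [511.1  -2.3]
   line [ 9.98000e-01 -6.70000e-02  5.11137e+02 -2.25200e+00] ang -3.85
handle [ 9.98000e-01 -6.50000e-02  4.14934e+02  4.38500e+00] [369.84857  -10.376758] [454.9685    18.469877]
380 -7.2 18.5 118
400 -7.0 16.0 138
420 -9.1 14.7 130
440 -10.4 14.6 168
460 -9.1 9.6 138
480 -10.7 8.4 112
500 -13.1 9.3 145
520 -14.2 7.8 149
540 -15.4 6.2 151
560 -16.8 4.8 151
580 -17.2 3.3 154
600 -18.4 2.4 157
620 -19.5 0.9 150
640 -20.4 -0.7 98
```

```bash
python3 - <<'E'
from h import *
go([437,2,90],-93.85); go([437,2,14.5],-93.85)
E
```

```text
dp [17.97, 2.41, 11.96] dr [0.1626, 0.0005, -0.0003]
dp [25.52, 2.41, 11.96] dr [0.1626, 0.0005, -0.0003]
```

Call:
apply_moves(plan=[{"fingers": 106, "dp": [18.0, 2.4, 12.0], "dr": [0.1626, 0, 0]}, {"fingers": 106, "dp": [18.0, 2.4, 12.0], "dr": [0.1626, 0, 0]}, {"fingers": 106, "dp": [18.0, 2.4, 12.0], "dr": [0.1626, 0, 0]}, {"fingers": 106, "dp": [18.0, 2.4, 12.0], "dr": [0.1626, 0, 0]}, {"fingers": 106, "dp": [18.0, 2.4, 12.0], "dr": [0.1626, 0, 0]}, {"fingers": 106, "dp": [18.0, 2.4, 12.0], "dr": [0.1626, 0, 0]}, {"fingers": 106, "dp": [18.0, 2.4, 12.0], "dr": [0.1626, 0, 0]}, {"fingers": 106, "dp": [18.0, 2.4, 12.0], "dr": [0.1626, 0, 0]}, {"fingers": 106, "dp": [18.0, 2.4, 12.0], "dr": [0.1626, 0, 0]}])

```text
time: 3.05
ee_pos: [438.3, 2.9, 90.9]
tcp_rot: [-2.995, 1.569, 0.08]
ft_force: [0.1, 0.3, -0.1]
gripper_width: 54.9
```

```bash
python3 - <<'E'
from h import *
go([437,2,14.5],-93.85)
f=grab('wrist');save(f,'w1.png')
W=cloud(f);x,y,z=np.moveaxis(W,2,0)
F=blob(W,(z>17)&(z<45)&(y>-45)&(y<35)&(x>340)&(x<660),'file')
for x0 in range(380,660,20):
    s=F[abs(F[:,0]-x0)<6]
    if len(s): print(x0,s[:,1].min().round(1),s[:,1].max().round(1),len(s))
E
```

```text
dp [7.64, 0.1, 0.14] dr [0.0003, -0.0021, 0.0003]
file 8632 rect [477.2  -0.8] [ 26.2 214.6] 86.14 mean [485.8  -0.8]
   line [ 9.98000e-01 -6.20000e-02  4.85789e+02 -8.49000e-01] ang -3.57
380 -7.6 18.4 373
400 -7.4 16.6 452
420 -9.0 15.2 430
440 -11.3 15.1 542
460 -8.4 9.9 426
480 -10.8 9.1 395
500 -12.7 9.1 510
520 -13.8 7.6 533
540 -14.9 6.8 565
560 -16.0 5.3 588
580 -17.0 3.7 521
```

View pics/w1.png

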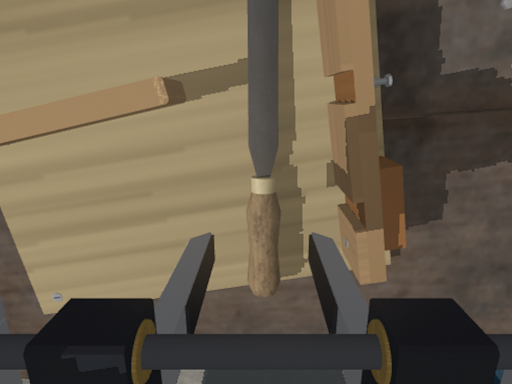

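Call:
apply_moves(plan=[{"fingers": 106, "dp": [4.0, 0.1, 0.1], "dr": [0, 0, 0]}, {"fingers": 106, "dp": [6.5, 0.1, 0.1], "dr": [0, 0, 0]}, {"fingers": 106, "dp": [7.6, 0.1, 0.1], "dr": [0, 0, 0]}, {"fingers": 106, "dp": [7.6, 0.1, 0.1], "dr": [0, 0, 0]}, {"fingers": 255, "dp": [7.6, 0.1, 0.1], "dr": [0, 0, 0]}, {"fingers": 255, "dp": [7.6, 0.1, 0.1], "dr": [0, 0, 0]}, {"fingers": 255, "dp": [7.6, 0.1, 0.1], "dr": [0, 0, 0]}, {"fingers": 255, "dp": [7.6, 0.1, 0.1], "dr": [0, 0, 0]}, {"fingers": 255, "dp": [7.6, 0.1, 0.1], "dr": [0, 0, 0]}, {"fingers": 255, "dp": [7.6, 0.1, 0.1], "dr": [0, 0, 0]}])

```text
time: 4.1
ee_pos: [436.2, 1.8, 14.1]
tcp_rot: [-3.102, 1.57, -0.027]
ft_force: [0.0, -1.1, 4.6]
gripper_width: 25.8
```

```bash
python3 - <<'E'
from h import *
s=manip.state();print(s['ee_pos'],s['ft_force'],s['gripper_width'])
go([437,2,130],-93.85);go([400,-270,130],-93.85);
E
```

```text
[436.23900329   1.84575021  14.14150579] [ 0.03741648 -1.11803477  4.62183952] 25.8368264094194
dp [-11.59, -0.02, -0.08] dr [0.0004, -0.0006, 0.0]
dp [-11.59, 27.37, 1.8] dr [0.0004, -0.0006, 0.0]
```

Call:
apply_moves(plan=[{"fingers": 255, "dp": [-2, 0, 0], "dr": [0, 0, 0]}, {"fingers": 255, "dp": [-5, 0, 0], "dr": [0, 0, 0]}, {"fingers": 255, "dp": [-9, 0, 0], "dr": [0, 0, 0]}, {"fingers": 255, "dp": [-11.5, 1, 0.1], "dr": [0, 0, 0]}, {"fingers": 255, "dp": [-11.5, 4.5, 0.3], "dr": [0, 0, 0]}, {"fingers": 255, "dp": [-11.5, 8.5, 0.6], "dr": [0, 0, 0]}, {"fingers": 255, "dp": [-11.5, 12.5, 0.9], "dr": [0, 0, 0]}, {"fingers": 255, "dp": [-11.5, 16.5, 1.2], "dr": [0, 0, 0]}, {"fingers": 255, "dp": [-11.5, 20.5, 1.5], "dr": [0, 0, 0]}, {"fingers": 255, "dp": [-11.5, 24.5, 1.8], "dr": [0, 0, 0]}, {"fingers": 255, "dp": [-11.5, 27.5, 2.0], "dr": [0, 0, 0]}, {"fingers": 255, "dp": [-11.5, 28.8, 2.1], "dr": [0, 0, 0]}])

```text
time: 5.3
ee_pos: [394.7, -286.6, 128.6]
tcp_rot: [0.33, 1.57, -2.882]
ft_force: [0.4, 0.9, -2.5]
gripper_width: 25.7
```

```bash
python3 - <<'E'
from h import *
s=manip.state();print(s['ee_pos'],s['ft_force'],s['gripper_width'])
go([396,-285,2.5],-93.85)
f=grab('wrist');W=cloud(f);x,y,z=np.moveaxis(W,2,0)
m=(z>80)&(z<170)&(x>430)
for x0 in range(440,620,20):
    q=m&(abs(x-x0)<5); print(x0,np.nanmedian(z[q]).round(1),np.nanmedian(y[q]).round(1),q.sum())
E
```

```text
[ 394.69362603 -286.62264952  128.59694007] [ 0.41919004  0.93544778 -2.45542979] 25.71287955456965
dp [12.61, -0.17, -0.13] dr [-0.0025, 0.0006, -0.0002]
440 139.2 -288.8 697
460 137.9 -290.0 873
480 136.6 -291.2 942
500 135.3 -292.6 995
520 134.0 -293.1 706
540 nan nan 0
560 nan nan 0
580 nan nan 0
600 nan nan 0
  return np.nanmean(a, axis, out=out, keepdims=keepdims)
```

Call:
apply_moves(plan=[{"fingers": 255, "dp": [5, 0, 0], "dr": [0, 0, 0]}, {"fingers": 255, "dp": [9, 0, 0], "dr": [0, 0, 0]}, {"fingers": 255, "dp": [11, 0, 0], "dr": [0, 0, 0]}, {"fingers": 255, "dp": [11.8, 0, 0], "dr": [0, 0, 0]}, {"fingers": 255, "dp": [12.2, 0, 0], "dr": [0, 0, 0]}, {"fingers": 255, "dp": [12.5, 0, 0], "dr": [0, 0, 0]}, {"fingers": 255, "dp": [12.5, 0, 0], "dr": [0, 0, 0]}])

```text
time: 6.05
ee_pos: [396.3, -284.2, 4.5]
tcp_rot: [2.725, 1.57, -0.483]
ft_force: [0.1, 0.1, -1.8]
gripper_width: 25.8
```

Call:
apply_moves(plan=[{"fingers": 255, "dp": [0.2, 0, 0], "dr": [0, 0, 0]}, {"fingers": 255, "dp": [0.2, 0, 0], "dr": [0, 0, 0]}, {"fingers": 150, "dp": [0.2, 0, 0], "dr": [0, 0, 0]}, {"fingers": 106, "dp": [0.2, 0, 0], "dr": [0, 0, 0]}, {"fingers": 106, "dp": [0.2, 0, 0], "dr": [0, 0, 0]}, {"fingers": 106, "dp": [0.2, 0, 0], "dr": [0, 0, 0]}, {"fingers": 106, "dp": [-2, 0, 0], "dr": [0, 0, 0]}, {"fingers": 106, "dp": [-6, 0, 0], "dr": [0, 0, 0]}, {"fingers": 106, "dp": [-11, 0, 0], "dr": [0, 0, 0]}, {"fingers": 106, "dp": [-14, 0, 0], "dr": [0, 0, 0]}])

```text
time: 7.05
ee_pos: [396.4, -284.4, 147.1]
tcp_rot: [2.709, 1.568, -0.499]
ft_force: [0.4, -0.6, -0.4]
gripper_width: 55.2
```

```bash
python3 - <<'E'
from h import *
s=manip.state();print(s['ee_pos'],s['ft_force'],s['gripper_width'],s['joint_pos'].round(2))
f=grab('top');c=cv2.resize(f['color'][90:290,150:410],(780,600),interpolation=cv2.INTER_CUBIC);cv2.imwrite('pics/t1.png',c[:,:,::-1])
W=cloud(f);x,y,z=np.moveaxis(W,2,0)
w=grab('wrist');V=cloud(w);X,Y,Z=np.moveaxis(V,2,0)
blob(V,(Z>4)&(Z<35)&(Y<-200)&(Y>-380),'file')
blob(V,(Z>58)&(Z<66)&(Y>30),'div')
u=np.array([np.cos(np.radians(-81.26)),np.sin(np.radians(-81.26))])
print('div',u)
c=np.array([519.3,128.2]);
go([c[0],c[1],150],8.7)
E
```

```text
[ 396.42863094 -284.36509453  147.07912246] [ 0.3829552  -0.60669519 -0.39954244] 55.22111916747368 [ 0.65  0.2  -0.18  2.07  0.05  0.88 -1.19]
file 5873 rect [ 446.5 -287.9] [ 26.3 233.2] 85.61 mean [ 454.1 -287.5]
   line [ 9.98000e-01 -6.30000e-02  4.54050e+02 -2.87456e+02] ang -3.61Traceback (most recent call last):
  File "<stdin>", line 7, in <module>
  File "h.py", line 31, in blob
    k,l,st,c=cv2.connectedComponentsWithStats(m.astype(np.uint8)); i=1+np.argmax(st[1:,4])
                                                                       ~~~~~~~~~^^^^^^^^^^
    return _wrapfunc(a, 'argmax', axis=axis, out=out, **kwds)
    return bound(*args, **kwds)
ValueError: attempt to get argmax of an empty sequence
```

View pics/t1.png

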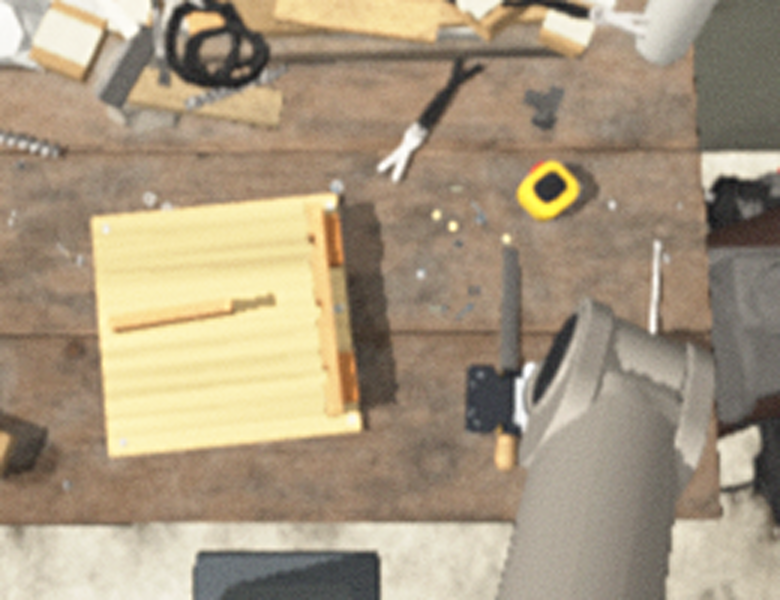

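```bash
python3 - <<'E'
from h import *
go([519.3,128.2,140],8.7)
E
```

```text
dp [0.72, -42.07, -9.36] dr [1.352, -0.007, 0.0012]
```

Call:
apply_moves(plan=[{"fingers": 106, "dp": [0.7, -42.1, -9.4], "dr": [-1.79, 0, 0]}, {"fingers": 106, "dp": [0.7, -42.1, -9.4], "dr": [-1.79, 0, 0]}, {"fingers": 106, "dp": [0.7, -42.1, -9.4], "dr": [-1.79, 0, 0]}, {"fingers": 106, "dp": [0.7, -42.1, -9.4], "dr": [-1.79, 0, 0]}, {"fingers": 106, "dp": [0.7, -42.1, -9.4], "dr": [-1.79, 0, 0]}, {"fingers": 106, "dp": [0.7, -42.1, -9.4], "dr": [-1.79, 0, 0]}, {"fingers": 106, "dp": [0.7, -42.1, -9.4], "dr": [-1.79, 0, 0]}, {"fingers": 106, "dp": [0.7, -42.1, -9.4], "dr": [-1.79, 0, 0]}, {"fingers": 106, "dp": [0.7, -42.1, -9.4], "dr": [-1.79, 0, 0]}, {"fingers": 106, "dp": [0.7, -42.1, -9.4], "dr": [-1.79, 0, 0]}, {"fingers": 106, "dp": [0.7, -42.1, -9.4], "dr": [-1.79, 0, 0]}, {"fingers": 106, "dp": [0.7, -42.1, -9.4], "dr": [-1.79, 0, 0]}])

```text
time: 8.35
ee_pos: [517.2, 130.1, 136.1]
tcp_rot: [-1.925, 1.57, 2.947]
ft_force: [0.7, 0.7, -0.2]
gripper_width: 54.9
```

```bash
python3 - <<'E'
from h import *
s=manip.state();print(s['ee_pos'],s['joint_pos'].round(2))
go([519.3,128.2,140],8.7);go([519.3,128.2,17],8.7)
E
```

```text
[517.18733832 130.11388613 136.1220036 ] [ 0.23  0.35 -0.71  1.96  0.29  0.93 -0.47]
dp [-0.39, 0.18, 0.22] dr [0.0077, -0.0004, 0.0011]
dp [11.91, 0.19, 0.23] dr [0.0077, -0.0004, 0.0011]
```

```bash
python3 - <<'E'
from h import *
f=grab('wrist');save(f,'w2.png');np.savez('w2',**f);W=cloud(f);x,y,z=np.moveaxis(W,2,0)
D=blob(W,(z>58)&(z<65)&(y>30)&(abs(x-520)<40),'div')
T=blob(W,(z>64)&(z<71)&(y<-25)&(y>-100),'tray')
for x0 in np.arange(470,570,3):
    s=T[abs(T[:,0]-x0)<1.5]
    if len(s): print(x0,s[:,1].max().round(1),end='; ')
E
```

```text
div 3569 rect [519.8 128.6] [ 15.6 149.9] 8.78 mean [518.7 134.5]
   line [ 1.53000e-01 -9.88000e-01  5.18736e+02  1.34458e+02] ang -81.2Traceback (most recent call last):
  File "<stdin>", line 4, in <module>
  File "h.py", line 31, in blob
    k,l,st,c=cv2.connectedComponentsWithStats(m.astype(np.uint8)); i=1+np.argmax(st[1:,4])
                                                                       ~~~~~~~~~^^^^^^^^^^
    return _wrapfunc(a, 'argmax', axis=axis, out=out, **kwds)
    return bound(*args, **kwds)
ValueError: attempt to get argmax of an empty sequence
```

View pics/w2.png

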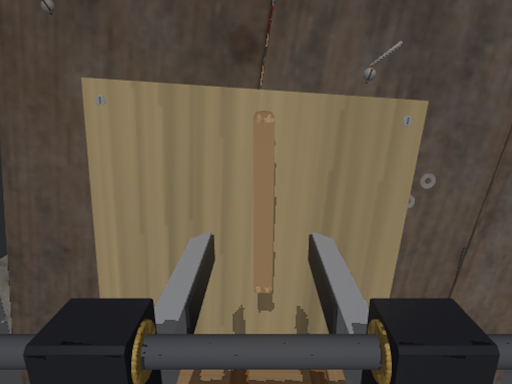

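```bash
python3 - <<'E'
from h import *
f=dict(np.load('w0.npz'));W=cloud(f)
a=np.radians(-84.47);xt=np.array([np.cos(a),np.sin(a)]);yt=np.array([-xt[1],xt[0]])
o=np.array([524.6,-58.2])-9*xt
q=W[:,:,:2]-o;X=q@xt;Y=q@yt;z=W[:,:,2]
m=(z>62)&(z<71)&(X>-4)&(X<20)
fr=m&(X<5)
h,e=np.histogram(Y[fr],np.arange(-132,133,2));print([(int(b),int(c)) for b,c in zip(e,h)if abs(b)<20 or abs(abs(b)-80)<16])
mid=m&(abs(abs(Y)-40)<20)
print('front edge',np.percentile(X[mid],[0.5,2,98,99.5]), 'ends',Y[m].min(),Y[m].max())
np.savez('tr',o=o,xt=xt,yt=yt)
c=np.array([519.6,128.4]);print('div center in tray frame',(c-o)@xt,(c-o)@yt)
go([519.6,128.4,17],8.75)
E
```

```text
[(-94, 6), (-92, 5), (-90, 13), (-88, 0), (-86, 0), (-84, 0), (-82, 0), (-80, 0), (-78, 0), (-76, 0), (-74, 0), (-72, 0), (-70, 8), (-68, 7), (-66, 7), (-18, 8), (-16, 8), (-14, 7), (-12, 9), (-10, 8), (-8, 0), (-6, 0), (-4, 0), (-2, 0), (0, 0), (2, 0), (4, 0), (6, 0), (8, 1), (10, 8), (12, 8), (14, 8), (16, 10), (18, 8), (66, 6), (68, 11), (70, 9), (72, 0), (74, 0), (76, 0), (78, 0), (80, 0), (82, 0), (84, 0), (86, 0), (88, 0), (90, 10), (92, 12), (94, 9)]
front edge [-1.69755607e-01 -1.99157996e-03  1.76779387e+01  1.80461509e+01] ends -129.9671148479524 130.0755635622964
div center in tray frame -177.21337532421953 13.005339302046414
dp [11.91, 0.22, 0.18] dr [0.0154, -0.0003, 0.0011]
```

Call:
apply_moves(plan=[{"fingers": 106, "dp": [5, 0.2, 0.2], "dr": [0.01, 0, 0]}, {"fingers": 106, "dp": [9, 0.2, 0.2], "dr": [0.01, 0, 0]}, {"fingers": 106, "dp": [11, 0.2, 0.2], "dr": [0.01, 0, 0]}, {"fingers": 106, "dp": [11.9, 0.2, 0.2], "dr": [0.01, 0, 0]}, {"fingers": 106, "dp": [11.9, 0.2, 0.2], "dr": [0.01, 0, 0]}, {"fingers": 255, "dp": [11.9, 0.2, 0.2], "dr": [0.01, 0, 0]}, {"fingers": 255, "dp": [11.9, 0.2, 0.2], "dr": [0.01, 0, 0]}, {"fingers": 255, "dp": [11.9, 0.2, 0.2], "dr": [0.01, 0, 0]}, {"fingers": 255, "dp": [11.9, 0.2, 0.2], "dr": [0.01, 0, 0]}, {"fingers": 255, "dp": [11.9, 0.2, 0.2], "dr": [0.01, 0, 0]}, {"fingers": 255, "dp": [11.9, 0.2, 0.2], "dr": [0.01, 0, 0]}])

```text
time: 9.5
ee_pos: [520.0, 128.0, 18.2]
tcp_rot: [1.002, 1.57, -0.426]
ft_force: [-2.2, -0.8, 6.4]
gripper_width: 16.0
```

```bash
cat >> h.py <<'E'
t=np.load('tr.npz') ; o,xt,yt=t['o'],t['xt'],t['yt']
def tf(p): d=np.array(p)[:2]-o; return np.round([d@xt,d@yt],2)
def st():
    s=manip.state();M=R.from_euler('xyz',s['tcp_rot']).as_matrix();F=np.array(s['ft_force'])
    print('t',round(s['time'],2),'tcp',np.round(s['ee_pos'],1),'tray',tf(s['ee_pos']),'yaw',np.degrees(np.arctan2(M[1,1],M[0,1])).round(2),'F push/lat/z',(F[:2]@xt).round(1),(F[:2]@yt).round(1),F[2].round(1),'w',round(s['gripper_width'],1))
def gt(a,b,z,yaw=5.53): go([*(o+a*xt+b*yt),z],yaw)
E
python3 - <<'E'
from h import *
st(); z=manip.state()['ee_pos'][2]
gt(-95,.4,z); gt(-95,0.4,17)
f=grab('wrist');W=cloud(f);x,y,z=np.moveaxis(W,2,0)
D=blob(W,(z>58)&(z<65)&(y>30)&(abs(x-520)<40),'div')
E
```

```text
t 9.5 tcp [520.  128.   18.2] tray [-176.76   13.39] yaw 8.16 F push/lat/z 0.6 -2.3 6.4 w 16.0
dp [0.0, -1.67, 8.11] dr [0.046, 0.0002, -0.0003]
dp [0.12, -1.67, 8.11] dr [0.046, 0.0002, -0.0003]
div 8208 rect [513.8 152.7] [ 39.5 100.1] 19.56 mean [516.  157.5]
   line [ 1.48000e-01 -9.89000e-01  5.16002e+02  1.57547e+02] ang -81.5
```

Call:
apply_moves(plan=[{"fingers": 255, "dp": [-0.05, -0.2, 0.8], "dr": [0.01, 0, 0]}, {"fingers": 255, "dp": [-0.05, -0.4, 2.0], "dr": [0.02, 0, 0]}, {"fingers": 255, "dp": [-0.05, -0.8, 3.5], "dr": [0.03, 0, 0]}, {"fingers": 255, "dp": [-0.05, -1.2, 5.0], "dr": [0.046, 0, 0]}, {"fingers": 255, "dp": [-0.05, -1.5, 6.5], "dr": [0.046, 0, 0]}, {"fingers": 255, "dp": [-0.05, -1.65, 7.7], "dr": [0.046, 0, 0]}, {"fingers": 255, "dp": [-0.05, -1.67, 8.1], "dr": [0.046, 0, 0]}, {"fingers": 255, "dp": [-0.05, -1.67, 8.1], "dr": [0.046, 0, 0]}, {"fingers": 255, "dp": [-0.05, -1.67, 8.1], "dr": [0.046, 0, 0]}])

```text
time: 10.45
ee_pos: [515.0, 46.0, 18.4]
tcp_rot: [2.72, 1.57, 1.246]
ft_force: [-0.9, -0.3, -1.7]
gripper_width: 16.0
```

```bash
python3 - <<'E'
from h import *
st()
f=grab('wrist');save(f,'w3.png');W=cloud(f);x,y,z=np.moveaxis(W,2,0)
q=W[:,:,:2]-o;X=q@xt;Y=q@yt
m=(z>57)&(z<66)&(abs(Y)<14)&(X<-105)
P=np.stack([X[m],Y[m]],-1)
for a in range(-175,-100,8):
    s=P[abs(P[:,0]-a)<4]
    if len(s): print(a,s[:,1].min().round(2),s[:,1].max().round(2),((s[:,1].min()+s[:,1].max())/2).round(2),len(s))
print('tail',P[:,0].min())
t_=grab('top');cv2.imwrite('pics/t2.png',cv2.resize(t_['color'][140:260,170:290],(600,600),interpolation=cv2.INTER_CUBIC)[:,:,::-1])
E
```

```text
t 10.45 tcp [515.   46.   18.4] tray [-95.67   0.49] yaw 5.55 F push/lat/z 0.3 -0.9 -1.7 w 16.0
-175 -5.85 7.13 0.64 70
-167 -7.49 8.25 0.38 811
-159 -7.52 8.38 0.43 754
-151 -7.37 8.53 0.58 741
-143 -7.44 8.65 0.61 704
-135 -7.18 8.34 0.58 658
-127 -7.27 8.46 0.59 634
-119 -7.35 8.61 0.63 605
-111 -7.08 12.7 2.81 584
-103 -13.96 13.99 0.01 344
tail -171.6320413780964
```

View pics/t2.png

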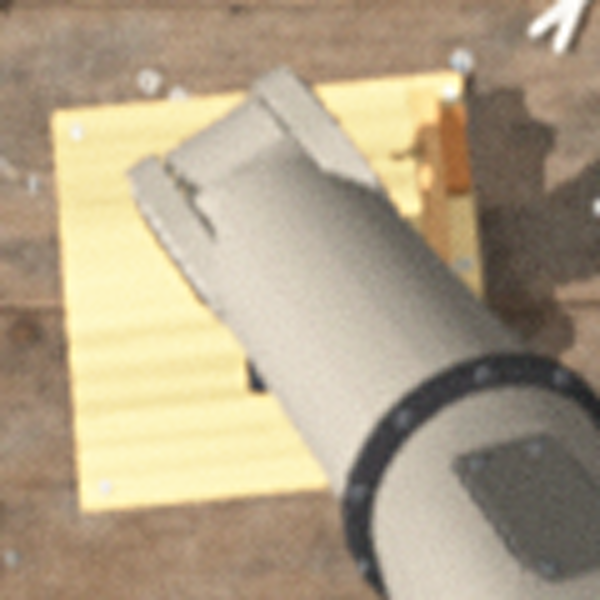

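Call:
apply_moves(plan=[{"fingers": 255, "dp": [0, 0, 0.6], "dr": [0, 0, 0]}, {"fingers": 255, "dp": [0, 0, 1.2], "dr": [0, 0, 0]}, {"fingers": 255, "dp": [0, 0, 1.6], "dr": [0, 0, 0]}, {"fingers": 255, "dp": [0, 0, 1.9], "dr": [0, 0, 0]}, {"fingers": 255, "dp": [0, 0, 2.1], "dr": [0, 0, 0]}, {"fingers": 255, "dp": [0, 0, 2.25], "dr": [0, 0, 0]}, {"fingers": 255, "dp": [0, 0, 2.4], "dr": [0, 0, 0]}, {"fingers": 255, "dp": [0, 0, 2.4], "dr": [0, 0, 0]}])

```text
time: 11.35
ee_pos: [517.2, 21.5, 18.4]
tcp_rot: [-2.081, 1.571, 2.728]
ft_force: [0.1, -0.7, -2.8]
gripper_width: 15.7
```

```bash
cat >> h.py <<'E'
def chk():
    st()
    f=grab('wrist');W=cloud(f);z=W[:,:,2];q=W[:,:,:2]-o;X=q@xt;Y=q@yt
    m=(z>57)&(z<66)&(abs(Y)<11);P=np.stack([X[m],Y[m]],-1);t=P[:,0].min()
    for a in (8,48):
        s=P[abs(P[:,0]-t-a)<5]; print('from tail',a,((s[:,1].min()+s[:,1].max())/2).round(2))
    print('tail',t.round(2)); st()
E
python3 -c "
from h import *
chk()"
```

```text
t 11.35 tcp [517.2  21.5  18.4] tray [-71.05   0.31] yaw 5.52 F push/lat/z 0.7 0.1 -2.8 w 15.7
from tail 8 0.29
from tail 48 0.44
tail -147.0
t 11.4 tcp [517.2  21.7  18.4] tray [-71.21   0.33] yaw 5.53 F push/lat/z 0.5 -0.1 -2.0 w 15.9
```

Call:
apply_moves(plan=[{"fingers": 255, "dp": [0, 0, 0.1], "dr": [0, 0, 0]}, {"fingers": 255, "dp": [0, 0, 0.2], "dr": [0, 0, 0]}, {"fingers": 255, "dp": [0, 0, 0.27], "dr": [0, 0, 0]}, {"fingers": 255, "dp": [0, 0, 0.32], "dr": [0, 0, 0]}, {"fingers": 255, "dp": [0, 0, 0.32], "dr": [0, 0, 0]}, {"fingers": 255, "dp": [0, 0, 0.32], "dr": [0, 0, 0]}])

```text
time: 12.0
ee_pos: [517.5, 18.5, 18.4]
tcp_rot: [-2.81, 1.571, 1.999]
ft_force: [-0.6, -0.9, -2.5]
gripper_width: 15.6
```

```bash
python3 -c "
from h import *
chk()"
```

```text
t 12.0 tcp [517.5  18.5  18.4] tray [-68.     0.32] yaw 5.53 F push/lat/z 0.8 -0.7 -2.5 w 15.6
from tail 8 0.33
from tail 48 0.46
tail -143.94
t 12.05 tcp [517.5  18.5  18.4] tray [-68.01   0.32] yaw 5.53 F push/lat/z -0.6 -0.3 -1.9 w 15.8
```

About 1 mm left; creep in small steps.

Call:
apply_moves(plan=[{"fingers": 255, "dp": [0, 0, 0.05], "dr": [0, 0, 0]}, {"fingers": 255, "dp": [0, 0, 0.1], "dr": [0, 0, 0]}, {"fingers": 255, "dp": [0, 0, 0.1], "dr": [0, 0, 0]}])

```text
time: 12.35
ee_pos: [517.6, 18.0, 18.4]
tcp_rot: [2.949, 1.57, 1.475]
ft_force: [-0.8, 4.8, -1.5]
gripper_width: 15.8
```

```bash
python3 -c "
from h import *
st()"
```

```text
t 12.35 tcp [517.6  18.   18.4] tray [-67.56   0.37] yaw 5.56 F push/lat/z -4.8 -0.4 -1.5 w 15.8
```

Call:
apply_moves(plan=[{"fingers": 255, "dp": [0, 0, 0.05], "dr": [0, 0, 0]}, {"fingers": 255, "dp": [0, 0, 0.09], "dr": [0, 0, 0]}, {"fingers": 255, "dp": [0, 0, 0.09], "dr": [0, 0, 0]}, {"fingers": 255, "dp": [0, 0, 0.09], "dr": [0, 0, 0]}])

```text
time: 12.75
ee_pos: [517.6, 18.0, 18.5]
tcp_rot: [2.935, 1.569, 1.462]
ft_force: [-1.4, 9.4, -0.3]
gripper_width: 15.7
```

```bash
python3 -c "
from h import *
chk()"
```

```text
t 12.75 tcp [517.6  18.   18.5] tray [-67.52   0.41] yaw 5.59 F push/lat/z -9.5 -0.5 -0.3 w 15.7
from tail 8 0.63
from tail 48 0.5
tail -143.49
t 12.8 tcp [517.6  18.1  18.5] tray [-67.59   0.43] yaw 5.6 F push/lat/z -10.1 -1.4 -0.3 w 16.2
```

Call:
apply_moves(plan=[{"fingers": 255, "dp": [0, 0, 0.05], "dr": [0, 0, 0]}, {"fingers": 255, "dp": [0, 0, 0.1], "dr": [0, 0, 0]}, {"fingers": 255, "dp": [0, 0, 0.1], "dr": [0, 0, 0]}, {"fingers": 255, "dp": [0, 0, 0.1], "dr": [0, 0, 0]}])

```text
time: 13.2
ee_pos: [517.7, 18.0, 18.5]
tcp_rot: [2.926, 1.568, 1.454]
ft_force: [-3.1, 14.8, 0.3]
gripper_width: 15.9
```

```bash
python3 -c "
from h import *
chk()
f=grab('side');st();cv2.imwrite('pics/s1.png',cv2.resize(f['color'][130:300,160:330],(600,600),interpolation=cv2.INTER_CUBIC)[:,:,::-1])"
```

```text
t 13.2 tcp [517.7  18.   18.5] tray [-67.5    0.46] yaw 5.64 F push/lat/z -15.0 -1.6 0.3 w 15.9
from tail 8 0.67
from tail 48 0.59
tail -143.5
t 13.25 tcp [517.7  18.   18.5] tray [-67.49   0.47] yaw 5.64 F push/lat/z -14.7 -1.3 0.1 w 15.9
t 13.3 tcp [517.7  18.   18.5] tray [-67.5    0.46] yaw 5.64 F push/lat/z -16.1 -1.8 0.0 w 15.8
```

View pics/s1.png

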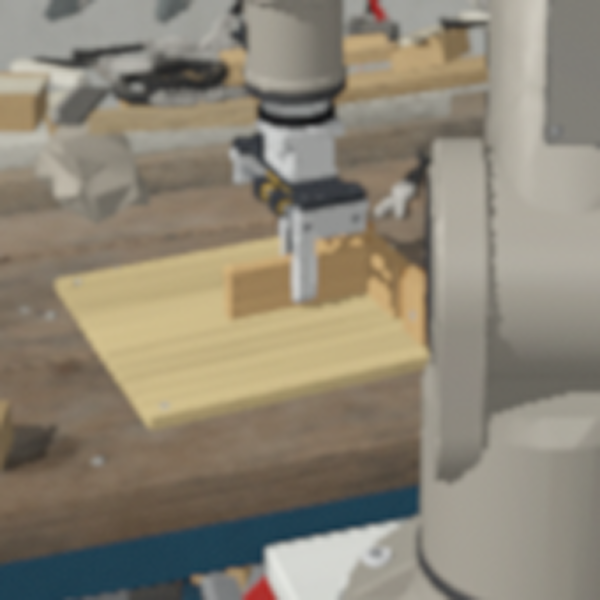

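Call:
apply_moves(plan=[{"fingers": 255, "dp": [0, 0, 0], "dr": [0, 0, 0]}, {"fingers": 255, "dp": [0, 0, 0], "dr": [0, 0, 0]}, {"fingers": 255, "dp": [0, 0, 0], "dr": [0, 0, 0]}, {"fingers": 255, "dp": [0, 0, 0], "dr": [0, 0, 0]}, {"fingers": 255, "dp": [0, 0, 0], "dr": [0, 0, 0]}])

```text
time: 13.8
ee_pos: [517.7, 18.0, 18.5]
tcp_rot: [2.912, 1.568, 1.44]
ft_force: [-3.1, 14.7, -0.7]
gripper_width: 15.6
```

```bash
python3 -c "
from h import *
st();print(manip.sign_off())"
```

```text
t 13.8 tcp [517.7  18.   18.5] tray [-67.5    0.48] yaw 5.64 F push/lat/z -14.9 -1.7 -0.7 w 15.6
the job is handed in; nothing more can be done
None
```

The file is off the jig, on the bench to its right. The divider is in the middle groove, and I handed in at 13.8 s with the gripper still holding and pressing it.

- **Push:** it read a steady 15 N (14.7–16.1) over the last 0.6 s. It went in at about 1 mm per step or less, and the highest push I read was 16 N.
- **Fully home:** over the last 10 N of push the arm moved only about 0.1 mm, and the divider did not slip in the grip. The wrist camera put its back end about 0.5 mm short of the calculated position. That is within the 2 mm calibration, so I take it as seated, but no camera could see the groove floor.
- **Square:** the grip was within 0.15° of the tray side's line. The divider sat about 0.1–0.2 mm from the groove centre, and the last side picture shows it standing on the board.
- **Not confirmed:** the arm hid part of the top view, so I only saw the end of the file there. Its position comes from the wrist camera (file centre near x = 0.46, y = -0.29 m, inside the free area). I moved nothing else.

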